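# Seat a form stand under the holder's lip and lock it

## Robot

A 6-joint arm with a two-finger parallel gripper is mounted at the origin on the work surface. World frame = base frame: x ahead of the robot, y to its left, z up, the work surface at z = 0. Lengths are in m, angles in rad, forces in N, time in s.
With the tool pointing down it reaches from about 0.3 to 0.775 m from the base axis. Payload 14.6 kg.
Tool frame: the origin (TCP) lies midway between the tips of the shut fingers; the grasp point (between the pads) lies 19 mm behind it (ctrl.grip_depth is the z of the grasp point in the tool frame, in m); z points along the fingers, y is the line along which they close (so a half turn about z gives the same grasp; the last joint's range is limited). The gripper opens to 94 mm and grips with 3 to 60 N. Pads are 16 mm wide; open, the fingers measure 119 mm over their backs; the gripper's body (75 mm by 177 mm) begins 78 mm behind the grasp point.
Start: joints at [1.211, 0.3, 1.521, -0, 1.321, -0.067], TCP at [0.159, 0.527, 0.205] pointing down, gripper open.
Joint ranges: [-3.03, 3.03], [-0.79, 2.21], [0.23, 2.52], [-1.04, 4.18], [0, 3.07], [-2.55, 2.55]. Speed limits (rad/s): [2.22, 2.22, 2.57, 3.14, 3.14, 3.14].

## Interface

Orientations are given as [roll, pitch, yaw] about the fixed x, y, z axes, in that order (R = Rz(yaw) Ry(pitch) Rx(roll)).
In Python, from station import ctrl gives the robot as it stands. The module is installed in compiled form; this text tells all that it offers.
- The arm moves only by the tool carry_out, never from a script. Its argument "commands" is a list of rows, each a list of 3 entries, a list of its own where there are three numbers: the closure, from 0 (fully open) to 1 (shut), then the shift along the tool's x, y, z in mm, then the turn, a rotation vector about the tool's x, y, z in rad. In form: [[gripper, [tx, ty, tz], [wx, wy, wz]], ...]. A call has 1 to 10 rows; each row shifts and turns the commanded pose from where the row before left it, along the tool's axes as they then stand; what a row does not reach is not made up. A row lasts 1/8 s, in which the tool goes at most 62.5 mm and 10.7 degrees, less where a joint would pass 70% of its speed; a pose out of reach is approached as far as the arm can. A call with a gripper value outside its range is refused whole. The fingers move at their own pace and stop on an object; "squeeze" is the grip in N (left out, the last holds). Time passes only in rows, so rows that do not move let the fingers close. It gives the time, the measured TCP pose, the force, the opening and the grip force at its end, in the units of the state.
- ctrl.get_obs(): the state, without advancing time (a new reading comes with each control period).
- ctrl.camera(name): name is "scene" or "top" or "wrist"; returns a dict with "img" (384x512x3 uint8, blue, green, red), "camera_matrix" (3x3 intrinsics, pixels), "k1" (the pictures are not rectified: a ray, as slopes to the right and down, at radius r is drawn at 1 + k1 r^2 times it, then the intrinsics apply), "rvec" (rotation vector, rad) and "tvec" (3), from world to camera coordinates, as OpenCV has them. Camera axes: x right, y down, z forward; pixel columns grow to the right and rows downward; lengths in m; the calibration is good to about 2 mm. A picture is of the moment at which its call begins. There is no depth.
- ctrl.hand_in(): hands the job in; it is judged then, once.
Trained networks look in the newest picture that a camera, given by its name, has taken for a name from the list of things; names that differ only in an ending like _2 or _b are one class to them, and where a whole thing is asked for, a point or a joint stands for the part that bears it (a point fixed in the world has none). Each returns a list of dicts, best first, with "score" (0 to 1); they miss things now and then, are a little off and sometimes report something else, mostly with a low value. They report only what shows in the picture. A call takes as long as a camera call.
- ctrl.outline_of(thing, camera): "region" (384x512 bool, what is visible of it).
- ctrl.place_of(thing, camera): "at" ([x, y, z] in m, in world coordinates, good to about 4 mm: a listed point, or the origin of a listed thing).
The state is a dict: "time_s": time; "qpos": joint angles; "joint_vel": joint speeds; "tau": joint torques, N m; "ee_pos": TCP position; "eef_rot": TCP orientation; "force": force on the tool from outside, world axes, zero at the start; "moment": the same for the moment, N m; "grip_width": finger opening in m; "grip_force": force on a finger pad.
Only numpy, scipy, OpenCV 4.12 (cv2) and the standard library are available. Lean on these libraries where they do the work, as an engineer would, in place of code of your own. Each camera call takes 0.05 s, during which the arm holds its last target. There are 200 camera calls.

## Task

Set the form stand with the oblong foot on the wooden holder, slide the foot's long end (the end farther from the post) under the steel lip until it is fully home against the hidden stop, and bed it there with a steady push of about 10 N against the stop (5 to 15 N), held for at least 0.3 s; go gently, for the stop must never take more than 20 N nor the holder as a whole more than 30 N. Then let go of the stand and swing the holder's turn-button all the way across behind the foot, so that the foot cannot slide out, and leave the other things on the bench alone.

Things in the scene. Friction and masses are not known exactly. Their poses are not given: they have to be found in the camera images.
- stand: the form stand, loose, 0.35 to 0.6 kg: flat aluminium foot 110 (x) x 70 (y) x 10 mm with an upright square wooden post 24 x 24 mm, its top 70 mm above the foot's underside (a thin stud 12 mm higher). Origin: centre of the foot's underside. Post centre at x = -10 mm, y = 0, its faces square to the foot: the foot reaches 65 mm beyond it to +x (goes in first), 45 mm to -x
- holder: the holder, fixed to the bench: wooden board 240 (x) x 170 (y) x 18 mm with an undercut steel pocket at its +x end. Origin: centre of the board's underside. The foot slides on the board along the holder's +x. Steel roof (the lip) over x = 58 to 120 mm: underside 12.5 mm above the board, 14 mm thick, top at z = 44.5 mm
- block: the retaining block: the steel roof plate over the pocket, 62 (x) x 116 (y) x 14 mm, fixed to the holder, whose front edge is the lip; it carries the stop bar, out of sight underneath, clamped anywhere from 32 to 42 mm behind the lip (differs each time, must be felt). Origin: middle of the lip's front edge, at the roof's underside; axes as the holder's
- post (a point): middle of the top of the stand's wooden post: x = -10 mm, y = 0, z = 70 mm in the stand's frame
- seat (a point): where the stand's origin comes to when fully home if the stop is set deepest: holder x = 45 mm, y = 0, z = 18 mm, axes as the holder's; with the stop set further out it comes up to 10 mm short of this point (towards -x)
- mouth (a point): middle of the lip's front edge, at the height of the board's top: holder x = 58 mm, y = 0, z = 18 mm. Behind it rigid side cheeks stand 72.4 mm apart; before the mouth, from holder x = 42 to 58 mm, they go on as open guides 12.5 mm high, flared to 92 mm apart
- pivot (a point): the turn-button's pivot, on the board's top: holder x = -30 mm, y = -64 mm, z = 18 mm; upright axis
- pin (a point): top of the turn-button's upright wooden peg, 12 mm across; its bare shaft runs from 13 to 50 mm above the board, 56 mm from the pivot
- button (a joint): turn-button angle: a steel bar 16 mm wide, its top 13 mm above the board, reaching 72 mm from its pivot. 0: open, pointing to the holder's -x beside the foot's path; turns clockwise from above to its end at 1.571, pointing to the holder's +y, 2 to 12 mm behind a foot that is home. Stays where left (friction, about 1 N at the peg); starts at 0 to 0.15
- round_stand: a bystander: a stand with a ROUND 80 mm disc foot and a round post, 60 mm high; not to be used. Loose; origin at its underside or middle
- foam_form: a bystander: a pale domed foam form, 116 mm across and 66 mm high. Loose; origin at its underside or middle
- jar: a bystander: an amber jar, 60 mm across, 75 mm high. Loose; origin at its underside or middle
- screwdriver: a bystander: a screwdriver lying flat, along its x axis. Loose; origin at its underside or middle
- mallet: a bystander: a hammer lying flat, along its x axis. Loose; origin at its underside or middle
- pot: a bystander: a white plastic cup, 90 mm across, 80 mm high. Loose; origin at its underside or middle
- offcut: a bystander: a pale foam offcut, 70 x 50 x 30 mm. Loose; origin at its underside or middle

How it is judged:
On the way, in this order (a step that is already met when the one before it is completed fails the run):
1. the foot rests on the board in front of the lip or under it, upright (z of stand in the frame of holder between 0.015 and 0.022 m and contact force between stand and holder above 1 N and angle between stand's own z axis and vertical below 0.06 rad), for 0.05 s.
2. the foot is fully home under the lip and is pressed against the stop in the block with 5 to 15 N for 0.3 s, the turn-button still open (below 0.6 rad) (x of post in the frame of seat below -0.006 m and x of stand in the frame of seat above -0.012 m and y of stand in the frame of seat between -0.003 and 0.003 m and z of stand in the frame of seat between -0.003 and 0.003 m and angle between the x axis of stand and the x axis of holder, either way round below 0.06 rad and contact force between stand and block between 5 and 15 N and value of joint button below 0.6 rad), for 0.3 s.
3. the turn-button is turned across behind the foot, the stand having been let go (x of post in the frame of seat below -0.006 m and x of stand in the frame of seat above -0.012 m and y of stand in the frame of seat between -0.003 and 0.003 m and z of stand in the frame of seat between -0.003 and 0.003 m and angle between the x axis of stand and the x axis of holder, either way round below 0.06 rad and value of joint button above 1.45 rad and contact force between the fingers and stand below 0.1 N), for 0.1 s.
At the end, for the whole second after the job is handed in: the stand is released, at rest, upright and flat on the board, long end under the lip: at most 12 mm short of the deepest place (the stop may be set 10 mm short of it), within 3 mm across and 0.06 rad of square; the turn-button is across behind it (beyond 1.45 rad) and still (x of post in the frame of seat below -0.006 m and x of stand in the frame of seat above -0.012 m and y of stand in the frame of seat between -0.003 and 0.003 m and z of stand in the frame of seat between -0.003 and 0.003 m and angle between the x axis of stand and the x axis of holder, either way round below 0.06 rad and value of joint button above 1.45 rad and angle between stand's own z axis and vertical below 0.06 rad and linear speed of stand below 0.01 m/s and velocity of joint button below 0.05 rad/s); the robot touches nothing.
It fails at once if the stand bears on the holder with more than 30 N (contact force between stand and holder above 30 N).
It fails at once if the stand bears on the block or its stop with more than 20 N (contact force between stand and block above 20 N).
It fails at once if the robot bears on the holder with more than 30 N (contact force between the arm and holder above 30 N).
It fails at once if the fingers bear on the holder with more than 30 N (contact force between the fingers and holder above 30 N).
It fails at once if a bystander is moved by more than 30 mm (distance of any of round_stand, foam_form, jar, screwdriver, mallet, pot, offcut from where it was at the start of the episode above 0.03 m).
It also fails if it takes over 72 s, if anything falls off the work surface, if the arm or the gripper's body presses on something with over 40 N, if the wrist force passes 120 N, or if a joint passes its speed limit or range.

## Working session

There is one attempt and no reset: what is moved stays moved. The work goes in short steps, Python scripts to look and compute and a tool call to move; the robot and the scene stay as the last step left them, time stands still between calls to the robot, and variables do not carry over. Pictures are saved under pics/ and viewed, at most 10 in all, crops included, and the job is handed in when it is done.

Besides the shell and the picture viewer there is one more tool, called after "Call:" by a JSON object that holds its "fn" and its "kwargs", one argument or row to a line. carry_out: Moves the arm, as the interface text tells. Its arguments: {"type":"object","properties":{"commands":{"type":"array","items":{"type":"array"}},"squeeze":{"type":"number"}},"required":["commands"]}

```bash
mkdir -p pics; cat > h.py <<'E'
import numpy as np, cv2
from station import ctrl
from scipy.spatial.transform import Rotation as R
def proj(c,P):
    P=np.atleast_2d(P); Rm=cv2.Rodrigues(np.array(c["rvec"],float))[0]
    q=P@Rm.T+np.array(c["tvec"]).ravel(); s=q[:,:2]/q[:,2:]
    s=s*(1+c["k1"]*(s**2).sum(1,keepdims=True)); K=np.array(c["camera_matrix"])
    return s*[K[0,0],K[1,1]]+[K[0,2],K[1,2]]
def ray(c,uv,z):
    K=np.array(c["camera_matrix"]); Rm=cv2.Rodrigues(np.array(c["rvec"],float))[0]; t=np.array(c["tvec"]).ravel()
    d=cv2.undistortPoints(np.array(uv,float).reshape(-1,1,2),K,np.array([c["k1"],0,0,0.]) ).reshape(-1,2)
    d=np.c_[d,np.ones(len(d))]@Rm; o=-Rm.T@t
    return o+d*((z-o[2])/d[:,2])[:,None]
E
python3 - <<'E'
from h import *
a=ctrl.camera("top");b=ctrl.camera("scene")
for n,c in(("top",a),("scene",b)):
    cv2.imwrite(f"pics/{n}0.png",c["img"])
    for t in["stand","holder","block","post","seat","mouth","pivot","pin","button","round_stand","foam_form","jar","pot","mallet","screwdriver","offcut"]:
        try:
            p=ctrl.place_of(t,n); print(n,t,[(np.round(x["at"],3).tolist(),round(x["score"],2)) for x in p[:2]])
        except Exception as e: print(n,t,e)
print(ctrl.get_obs(),ctrl.grip_depth)
E
```

```text
top stand [([0.444, -0.259, -0.003], 0.79)]
top holder [([0.49, 0.142, 0.001], 0.94)]
top block [([0.498, 0.199, 0.034], 0.79)]
top post [([0.439, -0.26, 0.07], 0.75)]
top seat [([0.5, 0.186, 0.016], 0.95)]
top mouth [([0.502, 0.199, 0.016], 0.86)]
top pivot [([0.548, 0.103, 0.015], 0.73)]
top pin [([0.501, 0.199, 0.034], 0.57), ([0.524, 0.05, 0.068], 0.5)]
top button it knows: block, foam_form, holder, jar, mallet, mouth, offcut, pin, pivot, post, pot, round_stand, screwdriver, seat, stand
top round_stand [([0.672, -0.293, 0.001], 0.92)]
top foam_form [([0.756, 0.162, 0.006], 0.77)]
top jar [([0.72, -0.169, -0.003], 0.82)]
top pot [([0.33, -0.331, 0.002], 0.89), ([0.722, -0.17, -0.001], 0.39)]
top mallet [([0.62, 0.392, -0.004], 0.83)]
top screwdriver [([0.442, -0.412, 0.003], 0.66)]
top offcut [([0.328, 0.408, 0.001], 0.77)]
scene stand [([0.444, -0.256, 0.006], 0.93)]
scene holder [([0.491, 0.14, -0.002], 0.62)]
scene block [([0.547, 0.097, 0.017], 0.69), ([0.507, 0.196, 0.029], 0.61)]
scene post [([0.439, -0.26, 0.073], 0.94)]
scene seat [([0.496, 0.183, 0.014], 0.64)]
scene mout
[... 616 characters left out ...]
{'time_s': 1.6, 'qpos': array([ 1.21140838e+00,  2.99929860e-01,  1.52100970e+00, -1.37225547e-05,
        1.32073376e+00, -6.65967540e-02]), 'joint_vel': array([-1.09735361e-03,  7.04089422e-04, -5.59568008e-04,  7.14564476e-05,
       -2.20330423e-03, -1.23441504e-04]), 'tau': array([-1.50054424e-03, -5.31662428e+01, -3.52909541e+01,  7.07911444e-02,
        2.13565060e-02,  1.85446044e-05]), 'ee_pos': array([0.15874037, 0.5265695 , 0.20542509]), 'eef_rot': array([-3.14151128e+00,  7.89808592e-06,  2.84880485e+00]), 'force': array([-0.16671902, -1.28693659, -0.48708384]), 'moment': array([-0.01599442,  0.02886469, -0.02953434]), 'grip_force': 0.0, 'grip_width': 0.09384706506518072} -0.0188
```

View top.

View pics/top0.png

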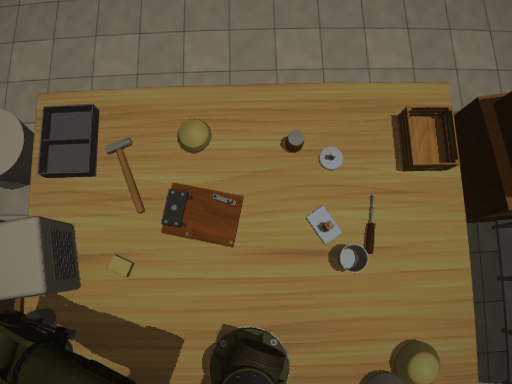

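View pics/scene0.png

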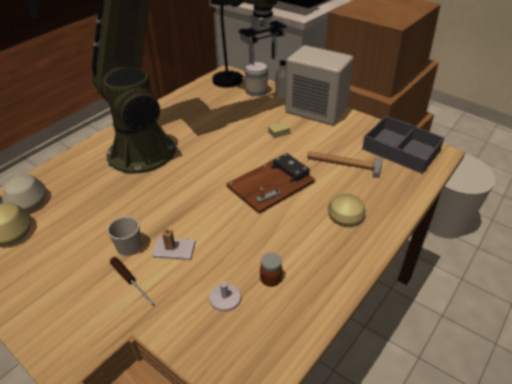

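The top view shows the holder at about (203,213), with its lip block at (176,208) to the left (+y) and the button bar open at (224,199). The stand is at (324,225), next to the pot at (353,258). Next I fit the yaws.

```bash
python3 - <<'E'
from h import *
for n in("top","scene"):
    c=ctrl.camera(n)
    for t,z in(("stand",.01),("holder",.018),("round_stand",0.01)):
        for r in ctrl.outline_of(t,n)[:1]:
            m=r["region"].astype(np.uint8); cs=max(cv2.findContours(m,0,1)[0],key=cv2.contourArea).reshape(-1,2)
            w=ray(c,cs,z)[:,:2]*1000
            (x,y),(a,b),g=cv2.minAreaRect(w.astype(np.float32))
            print(n,t,round(r["score"],2),np.round([x,y,a,b,g],1), "long axis deg", g if a>b else g+90)
E
```

```text
top holder 0.91 [489.1 143.2 249.9 172.2  77.3] long axis deg 77.34163665771484
top round_stand 0.97 [ 667.6 -292.1   74.    74.9   43. ] long axis deg 132.9968032836914
scene stand 0.92 [ 441.3 -246.3  110.4  110.9   31.7] long axis deg 121.71099281311035
scene holder 0.88 [501.3 144.4 277.9 186.5  77.2] long axis deg 77.1970443725586
```

```bash
cat >> h.py <<'E'
def plan(xyz,yaw_deg,n,g,start=None,polar=True):
    """print rows from the present pose (tool down) to xyz [m], yaw [deg], along an arc about the base"""
    o=ctrl.get_obs(); p0=np.array(o["ee_pos"]); y0=o["eef_rot"][2]
    if start: p0,y0=np.array(start[0]),np.radians(start[1])
    y1=np.radians(yaw_deg); y1=y0+(y1-y0+np.pi)%(2*np.pi)-np.pi
    f=lambda p:np.array([np.hypot(p[0],p[1]),np.arctan2(p[1],p[0]),p[2]])
    a,b=f(p0),f(np.array(xyz)); cur=p0.copy(); cy=y0; rows=[]
    for i in range(1,n+1):
        s=i/n
        if polar:
            q=a+(b-a)*s; p=np.array([q[0]*np.cos(q[1]),q[0]*np.sin(q[1]),q[2]])
        else: p=p0+(np.array(xyz)-p0)*s
        yw=y0+(y1-y0)*s; d=p-cur
        t=np.round(np.array([np.cos(cy)*d[0]+np.sin(cy)*d[1],np.sin(cy)*d[0]-np.cos(cy)*d[1],-d[2]])*1000,1)
        w=round(-(yw-cy),3)
        rows.append([g,t.tolist(),[0,0,w]])
        cur=cur+np.array([np.cos(cy)*t[0]+np.sin(cy)*t[1],np.sin(cy)*t[0]-np.cos(cy)*t[1],-t[2]])/1000; cy-=w
    print("["+",\n".join(map(str,rows))+"]")
E
python3 -c "
from h import *
plan([.444,-.258,.2],33,16,.3)"
```

```text
[[0.3, [-61.6, -5.8, 0.3], [0, 0, np.float64(0.142)]],
[0.3, [-61.5, -3.9, 0.4], [0, 0, np.float64(0.142)]],
[0.3, [-61.4, -2.1, 0.3], [0, 0, np.float64(0.142)]],
[0.3, [-61.1, -0.4, 0.4], [0, 0, np.float64(0.142)]],
[0.3, [-60.9, 1.4, 0.3], [0, 0, np.float64(0.142)]],
[0.3, [-60.5, 3.2, 0.3], [0, 0, np.float64(0.142)]],
[0.3, [-60.2, 4.9, 0.4], [0, 0, np.float64(0.142)]],
[0.3, [-59.8, 6.6, 0.3], [0, 0, np.float64(0.142)]],
[0.3, [-59.2, 8.3, 0.4], [0, 0, np.float64(0.142)]],
[0.3, [-58.8, 10.0, 0.3], [0, 0, np.float64(0.143)]],
[0.3, [-58.2, 11.7, 0.3], [0, 0, np.float64(0.142)]],
[0.3, [-57.5, 13.3, 0.4], [0, 0, np.float64(0.142)]],
[0.3, [-56.9, 14.9, 0.3], [0, 0, np.float64(0.142)]],
[0.3, [-56.2, 16.5, 0.4], [0, 0, np.float64(0.142)]],
[0.3, [-55.4, 18.1, 0.3], [0, 0, np.float64(0.142)]],
[0.3, [-54.7, 19.6, 0.3], [0, 0, np.float64(0.142)]]]
```

Call:
{"fn": "carry_out", "kwargs": {
  "commands": [
    [0.3, [-61.6, -6, 0], [0, 0, 0.142]],
    [0.3, [-61.5, -4, 0], [0, 0, 0.142]],
    [0.3, [-61.4, -2, 0], [0, 0, 0.142]],
    [0.3, [-61, 0, 0], [0, 0, 0.142]],
    [0.3, [-61, 1.4, 0], [0, 0, 0.142]],
    [0.3, [-60.5, 3.2, 0], [0, 0, 0.142]],
    [0.3, [-60, 5, 0], [0, 0, 0.142]],
    [0.3, [-60, 6.6, 0], [0, 0, 0.142]]
  ]
}}

```text
time_s: 3.0
ee_pos: [0.4957, 0.1934, 0.2054]
eef_rot: [3.141, -0.0, 1.708]
force: [1.1, 0.4, 0.1]
grip_width: 0.066
grip_force: 0.0
```

Call:
{"fn": "carry_out", "kwargs": {
  "commands": [
    [0.3, [-59, 8.3, 0], [0, 0, 0.142]],
    [0.3, [-59, 10, 0], [0, 0, 0.142]],
    [0.3, [-58, 11.7, 0], [0, 0, 0.142]],
    [0.3, [-57.5, 13.3, 0], [0, 0, 0.142]],
    [0.3, [-57, 15, 0], [0, 0, 0.142]],
    [0.3, [-56, 16.5, 0], [0, 0, 0.142]],
    [0.3, [-55.4, 18, 0], [0, 0, 0.142]],
    [0.3, [-54.7, 19.6, 0], [0, 0, 0.142]],
    [0.3, [0, 0, 0], [0, 0, 0]]
  ]
}}

```text
time_s: 4.12
ee_pos: [0.4431, -0.2604, 0.2055]
eef_rot: [3.141, 0.0, 0.571]
force: [-0.7, -0.4, 0.3]
grip_width: 0.066
grip_force: 0.0
```

```bash
python3 - <<'E'
from h import *
c=ctrl.camera("wrist"); o=ctrl.get_obs(); print(o["time_s"],o["ee_pos"],np.degrees(o["eef_rot"]),o["force"])
for t in("stand","post"): print(t,[(np.round(x["at"],4).tolist(),round(x["score"],2)) for x in ctrl.place_of(t,"wrist")[:2]])
for r in ctrl.outline_of("stand","wrist")[:1]:
    m=r["region"].astype(np.uint8); cs=max(cv2.findContours(m,0,1)[0],key=cv2.contourArea).reshape(-1,2)
    w=ray(c,cs,.01)[:,:2]*1000; print(cv2.minAreaRect(w.astype(np.float32)))
    np.save("m.npy",m)
cv2.imwrite("pics/w1.png",c["img"])
E
```

```text
4.175 [ 0.44402071 -0.25881433  0.20547043] [-1.79999413e+02 -3.65960261e-03  3.29010947e+01] [ 0.04600115  0.01620671 -0.21967677]
stand [([0.446, -0.2531, -0.0019], 0.75)]
post [([0.4376, -0.2672, 0.0688], 0.97)]
((445.9306945800781, -257.3153991699219), (110.84280395507812, 70.01403045654297), 33.74549865722656)
```

View pics/w1.png

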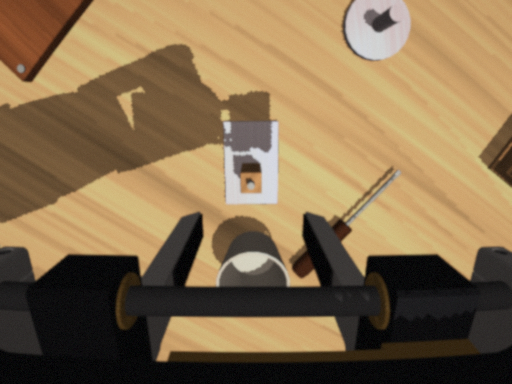

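The wrist view shows the foot at (225–278, 122–204) with the post top at (250,178), so the long end points up, along tool +x. The fitted foot measures 110.8x70 mm at yaw 33.7°, so I go down to grasp it.

Call:
{"fn": "carry_out", "kwargs": {
  "commands": [
    [0.3, [-8, 0, 50], [0, 0, -0.015]],
    [0.3, [0, 0, 50], [0, 0, 0]],
    [0.3, [0, 0, 40], [0, 0, 0]],
    [0.3, [0, 0, 25], [0, 0, 0]],
    [0.3, [0, 0, 15], [0, 0, 0]],
    [0.55, [0, 0, 0], [0, 0, 0]],
    [0.65, [0, 0, 0], [0, 0, 0]],
    [0.75, [0, 0, 0], [0, 0, 0]],
    [0.85, [0, 0, 0], [0, 0, 0]],
    [1, [0, 0, 0], [0, 0, 0]]
  ],
  "squeeze": 40
}}

```text
time_s: 5.58
ee_pos: [0.4381, -0.2621, 0.0258]
eef_rot: [3.141, -0.0, 0.592]
force: [-0.7, 0.4, 4.6]
grip_width: 0.0238
grip_force: 40.0
```

Call:
{"fn": "carry_out", "kwargs": {
  "commands": [
    [1, [0, 0, 0], [0, 0, 0]],
    [1, [0, 0, 0], [0, 0, 0]],
    [1, [0, 0, -5], [0, 0, 0]],
    [1, [0, 0, -25], [0, 0, 0]],
    [1, [0, 0, -40], [0, 0, 0]],
    [1, [0, 0, -50], [0, 0, 0]],
    [1, [0, 0, -40], [0, 0, 0]],
    [1, [0, 0, 0], [0, 0, 0]]
  ],
  "squeeze": 40
}}

```text
time_s: 6.58
ee_pos: [0.4388, -0.2626, 0.1879]
eef_rot: [3.137, -0.002, 0.592]
force: [0.4, -0.4, -5.8]
grip_width: 0.024
grip_force: 40.0
```

```bash
python3 - <<'E'
from h import *
c=ctrl.camera("wrist"); o=ctrl.get_obs(); print(o["time_s"],o["ee_pos"],np.degrees(o["eef_rot"]),o["force"],o["moment"],o["grip_width"])
cv2.imwrite("pics/w2.png",c["img"])
# pose of foot in tool frame: underside height unknown -> assume h below TCP
for r in ctrl.outline_of("stand","wrist")[:1]:
    m=r["region"].astype(np.uint8); cs=max(cv2.findContours(m,0,1)[0],key=cv2.contourArea).reshape(-1,2)
    w=ray(c,cs,o["ee_pos"][2]-.015)[:,:2]*1000; print(cv2.minAreaRect(w.astype(np.float32)))
E
```

```text
6.625 [ 0.43795772 -0.26203771  0.18548052] [ 1.79949812e+02 -1.71118413e-02  3.39062442e+01] [ 0.22982951 -0.65749011 -4.2199043 ] [-0.07389382  0.2231909   0.03649619] 0.023812708790559255
((443.5027160644531, -260.4183654785156), (117.93452453613281, 70.44945526123047), 33.829444885253906)
```

View pics/w2.png

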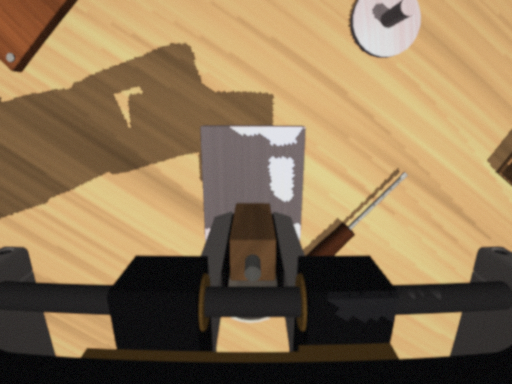

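```bash
python3 - <<'E'
from h import *
plan([.4775,.0824,.19],77.5,9,1)
E
```

```text
[[1, [34.3, -21.0, -0.6], [0, 0, np.float64(-0.085)]],
[1, [34.2, -20.7, -0.7], [0, 0, np.float64(-0.084)]],
[1, [34.1, -20.3, -0.6], [0, 0, np.float64(-0.085)]],
[1, [34.1, -20.1, -0.7], [0, 0, np.float64(-0.084)]],
[1, [33.9, -19.9, -0.6], [0, 0, np.float64(-0.085)]],
[1, [33.9, -19.5, -0.7], [0, 0, np.float64(-0.084)]],
[1, [33.8, -19.2, -0.6], [0, 0, np.float64(-0.085)]],
[1, [33.6, -18.9, -0.7], [0, 0, np.float64(-0.084)]],
[1, [33.6, -18.7, -0.6], [0, 0, np.float64(-0.085)]]]
```

Call:
{"fn": "carry_out", "kwargs": {
  "commands": [
    [1, [34.3, -21, 0], [0, 0, -0.085]],
    [1, [34.2, -20.7, -1], [0, 0, -0.084]],
    [1, [34, -20.3, -1], [0, 0, -0.085]],
    [1, [34, -20, -1], [0, 0, -0.084]],
    [1, [34, -20, -1], [0, 0, -0.085]],
    [1, [34, -19.5, -1], [0, 0, -0.084]],
    [1, [33.8, -19.2, 0], [0, 0, -0.085]],
    [1, [33.6, -19, 0], [0, 0, -0.084]],
    [1, [33.6, -18.7, 0], [0, 0, -0.085]],
    [1, [0, 0, 0], [0, 0, 0]]
  ]
}}

```text
time_s: 7.92
ee_pos: [0.4766, 0.0838, 0.1884]
eef_rot: [-3.138, 0.001, 1.357]
force: [-0.3, -0.3, -4.6]
grip_width: 0.024
grip_force: 40.0
```

```bash
python3 - <<'E'
from h import *
c=ctrl.camera("wrist"); o=ctrl.get_obs(); print(o["time_s"],o["ee_pos"],np.degrees(o["eef_rot"]),o["force"],o["moment"],o["grip_width"])
cv2.imwrite("pics/w3.png",cv2.resize(c["img"],(800,600)))
for t in("holder","mouth","seat","block","pivot","pin"): print(t,[(np.round(x["at"],4).tolist(),round(x["score"],2)) for x in ctrl.place_of(t,"wrist")[:2]])
E
```

```text
7.975 [0.47698402 0.0827073  0.18865327] [-1.79832252e+02  6.30270187e-02  7.75995273e+01] [ 0.85224674  0.36182585 -4.34163197] [-0.12507606  0.0933762   0.0012515 ] 0.02379737960534981
holder [([0.4891, 0.1407, -0.0028], 0.56)]
mouth [([0.5014, 0.1989, 0.021], 0.9)]
seat [([0.5036, 0.1847, 0.0182], 0.94)]
block [([0.5002, 0.1932, 0.0296], 0.74), ([0.479, 0.0913, 0.1597], 0.66)]
pivot [([0.5448, 0.0961, 0.0164], 0.78), ([0.5022, 0.2026, 0.02], 0.38)]
pin [([0.4797, 0.0948, 0.1634], 0.15)]
```

View pics/w3.png

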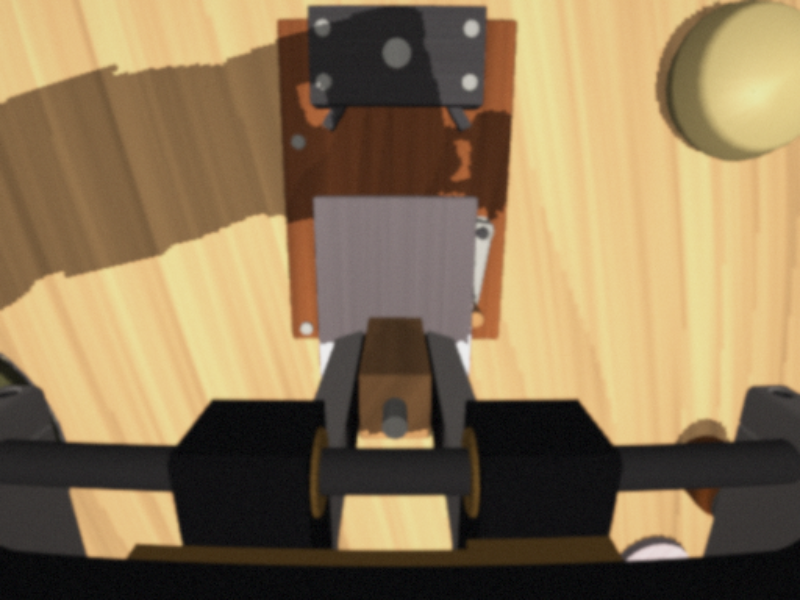

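The wrist view (800x600) shows the block's front edge from (311,105) to (486,107). The gripped foot's front edge runs from (314,198) to (477,197). The button lies at the right, its pivot at (483,230). I compute the relative pose from these.

```bash
python3 - <<'E'
from h import *
c=ctrl.camera("wrist"); o=ctrl.get_obs()
s=.64
B=ray(c,np.array([[311,105.5],[486,107],[486,6.5],[308,7]])*s,.0445)*1000
F=ray(c,np.array([[314,198],[477,197]])*s,o["ee_pos"][2]-.015)*1000
H=ray(c,np.array([[278,20],[516,20],[294,337],[498,338]])*s,.018)*1000
an=lambda d:np.degrees(np.arctan2(d[1],d[0]))
print("block",B[:,:2].round(1).tolist(), "front ang-(-90)",an(B[1]-B[0])+90,"sides",an(B[3]-B[0]),an(B[2]-B[1]), np.linalg.norm(B[1]-B[0]))
print("foot",F[:,:2].round(1).tolist(),an(F[1]-F[0])+90,np.linalg.norm(F[1]-F[0]))
print("holder sides",an(H[0]-H[2]),an(H[1]-H[3]),"centre",H.mean(0), np.linalg.norm(H[0]-H[1]),np.linalg.norm(H[0]-H[2]))
yaw=o["eef_rot"][2]; ex=np.array([np.cos(yaw),np.sin(yaw)]); ey=np.array([-ex[1],ex[0]]); p=o["ee_pos"][:2]*1000
for n,q in(("blockfront",B[:2].mean(0)),("blockmid",B.mean(0)),("footfront",F.mean(0)),("holder",H.mean(0))): print(n,"rel tool along/left",(q[:2]-p)@ex,(q[:2]-p)@ey)
# bar
P=ray(c,np.array([[483,231],[477,320]])*s,.031)*1000;print("pivot",P)
E
```

```text
block [[448.8, 206.7], [563.8, 180.2], [575.1, 241.9], [462.3, 266.7]] front ang-(-90) 77.00586580385941 sides 77.34497253273783 79.5775182408078 118.00111533770809
foot [[459.2, 149.8], [526.1, 135.3]] 77.80640655367978 68.49310602858712
holder sides 77.32270935999341 77.34811340852977 centre [492.7196367  138.04183715  18.        ] 168.20659334521085 237.86980981834435
blockfront rel tool along/left 115.39458053734897 -3.33208530431682
blockmid rel tool along/left 146.46577320606823 -2.772841482630291
footfront rel tool along/left 62.77279131726259 -1.0836979033441079
holder rel tool along/left 58.38706029522233 -2.1321989826969823
pivot [[549.25961513  95.30696601  31.        ]
 [532.85350124  27.27841897  31.        ]]
```

Call:
{"fn": "carry_out", "kwargs": {
  "commands": [
    [1, [0, 1.8, 40], [0, 0, 0.004]],
    [1, [0, 0, 40], [0, 0, 0]],
    [1, [0, 0, 35], [0, 0, 0]],
    [1, [0, 0, 17], [0, 0, 0]],
    [1, [0, 0, 5], [0, 0, 0]],
    [1, [0, 0, 3], [0, 0, 0]],
    [1, [0, 0, 0], [0, 0, 0]],
    [1, [0, 0, 0], [0, 0, 0]]
  ]
}}

```text
time_s: 9.32
ee_pos: [0.4799, 0.0817, 0.051]
eef_rot: [3.141, -0.0, 1.349]
force: [-0.2, 0.3, -4.0]
grip_width: 0.0237
grip_force: 40.0
```

Call:
{"fn": "carry_out", "kwargs": {
  "commands": [
    [1, [0, 0, 2], [0, 0, 0]],
    [1, [0, 0, 2], [0, 0, 0]],
    [1, [0, 0, 1], [0, 0, 0]],
    [1, [0, 0, 0.7], [0, 0, 0]],
    [1, [0, 0, 0], [0, 0, 0]]
  ]
}}

```text
time_s: 9.95
ee_pos: [0.4796, 0.0817, 0.0447]
eef_rot: [-3.142, 0.0, 1.349]
force: [-0.5, 0.0, -3.6]
grip_width: 0.0237
grip_force: 40.0
```

Call:
{"fn": "carry_out", "kwargs": {
  "commands": [
    [1, [0, 0, 0.5], [0, 0, 0]],
    [1, [0, 0, 0.5], [0, 0, 0]],
    [1, [0, 0, 0], [0, 0, 0]]
  ]
}}

```text
time_s: 10.32
ee_pos: [0.4796, 0.0817, 0.0438]
eef_rot: [3.142, -0.0, 1.349]
force: [-0.5, -0.6, -1.8]
grip_width: 0.0238
grip_force: 40.0
```

Call:
{"fn": "carry_out", "kwargs": {
  "commands": [
    [1, [0, 0, 0.5], [0, 0, 0]],
    [1, [0, 0, 0], [0, 0, 0]],
    [1, [0, 0, 0], [0, 0, 0]]
  ]
}}

```text
time_s: 10.7
ee_pos: [0.4797, 0.0817, 0.0438]
eef_rot: [3.141, -0.0, 1.349]
force: [-3.3, -0.5, 7.0]
grip_width: 0.0239
grip_force: 40.0
```

Call:
{"fn": "carry_out", "kwargs": {
  "commands": [
    [1, [0, 0, -0.4], [0, 0, 0]],
    [1, [4, 0, 0], [0, 0, 0]],
    [1, [7, 0, 0], [0, 0, 0]],
    [1, [7, 0, 0], [0, 0, 0]],
    [1, [7, 0, 0], [0, 0, 0]],
    [1, [6, 0, 0], [0, 0, 0]],
    [1, [3, 0, 0], [0, 0, 0]],
    [1, [0, 0, 0], [0, 0, 0]]
  ]
}}

```text
time_s: 11.7
ee_pos: [0.4874, 0.1155, 0.0438]
eef_rot: [3.141, -0.001, 1.349]
force: [0.1, -0.1, 4.7]
grip_width: 0.0238
grip_force: 40.0
```

```bash
python3 - <<'E'
from h import *
c=ctrl.camera("wrist"); o=ctrl.get_obs(); print(o["time_s"],o["ee_pos"],np.degrees(o["eef_rot"]),o["force"],o["moment"],o["grip_width"])
cv2.imwrite("pics/w4.png",cv2.resize(c["img"],(800,600)))
E
```

```text
11.75 [0.48740204 0.11552043 0.04384467] [ 1.79965372e+02 -4.84148085e-02  7.72938455e+01] [0.26296793 2.24986388 4.73130623] [0.05145808 0.1695548  0.05195938] 0.023992044153681176
```

View pics/w4.png

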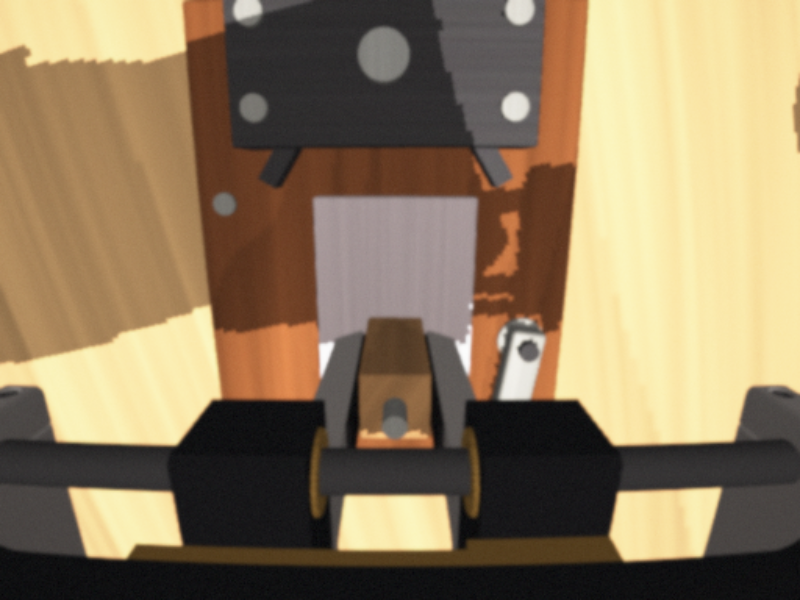

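The foot's front edge is at (313–477,198), between the guide tips at (281,187) and (493,187) and short of the lip at row 147.

```bash
python3 - <<'E'
from h import *
c=ctrl.camera("wrist"); o=ctrl.get_obs(); s=.64
yaw=o["eef_rot"][2]; ex=np.array([np.cos(yaw),np.sin(yaw)]); ey=np.array([-ex[1],ex[0]]); p=o["ee_pos"][:2]*1000
for n,q,z in(("foot",[[313,198],[477,197.5]],.028),("footrear",[[319,340],[471,340]],.028),("guide in",[[281,187],[493,187]],.0305),("guide out",[[261,182],[513,181]],.0305),("guide root",[[299,148],[473,148]],.0305),("blockfront",[[233,147],[538,147]],.0445),("screws",[[253,107],[515,107]],.0445),("screwsb",[[247,12],[519,11]],.0445),("board",[[203,200],[570,200]],.018)):
    w=(ray(c,np.array(q)*s,z)*1000)[:,:2]-p; print(n,(w@ex).round(1),(w@ey).round(1),"mid",(w@ey).mean().round(2))
E
```

```text
foot [62.7 62.9] [ 33.8 -35.5] mid -0.89
footrear [-1.3 -1.3] [ 33.9 -35.8] mid -0.95
guide in [67.4 67.4] [ 46.5 -41.6] mid 2.46
guide out [69.5 69.9] [ 54.8 -49.8] mid 2.48
guide root [83. 83.] [ 38.2 -32.6] mid 2.81
blockfront [83.1 83. ] [ 60.7 -55.1] mid 2.8
screws [97.4 97.4] [ 52.  -45.4] mid 3.3
screwsb [130.3 130.5] [ 52.4 -45.3] mid 3.55
board [61.5 61.5] [ 85.3 -79.3] mid 2.97
```

Call:
{"fn": "carry_out", "kwargs": {
  "commands": [
    [1, [0, -1.8, -0.2], [0, 0, 0]],
    [1, [0, -1.8, 0], [0, 0, 0]],
    [1, [5, 0, 0], [0, 0, 0]],
    [1, [4, 0, 0], [0, 0, 0]],
    [1, [2, 0, 0], [0, 0, 0]],
    [1, [0, 0, 0], [0, 0, 0]]
  ]
}}

```text
time_s: 12.55
ee_pos: [0.486, 0.1267, 0.0438]
eef_rot: [-3.141, -0.0, 1.349]
force: [-0.4, -0.4, 4.1]
grip_width: 0.0236
grip_force: 40.0
```

```bash
python3 - <<'E'
from h import *
c=ctrl.camera("wrist"); o=ctrl.get_obs(); print(o["time_s"],o["ee_pos"],np.degrees(o["eef_rot"]),o["force"],o["moment"],o["grip_width"])
cv2.imwrite("pics/w5.png",cv2.resize(c["img"][60:260,120:380],(780,600),interpolation=cv2.INTER_CUBIC))
E
```

```text
12.6 [0.48601248 0.12670685 0.04383262] [-1.79997145e+02 -2.37024307e-02  7.72899976e+01] [-0.39492717  0.81993213  4.1434365 ] [-0.07403087  0.11384181  0.04627455] 0.02368066348311651
```

View pics/w5.png

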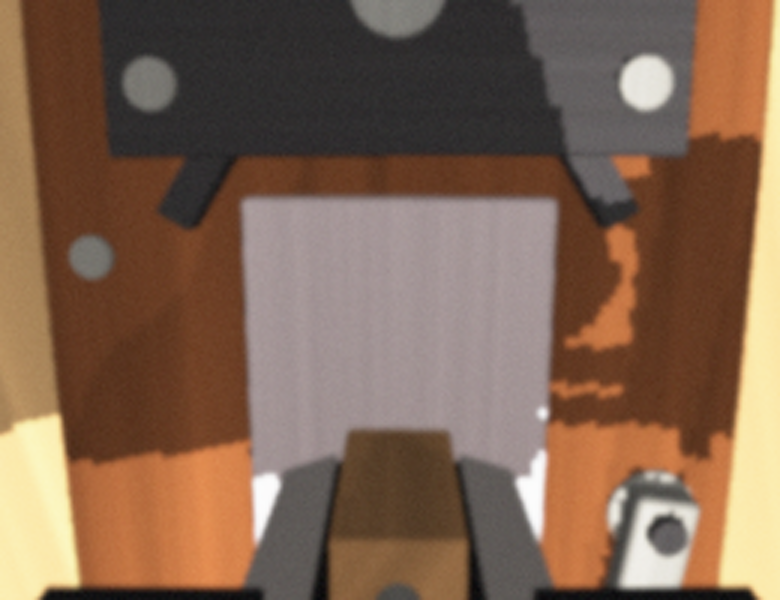

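The foot's front edge (241–557, mid 399) is centred on the guide roots (236–562, mid 399), about 9.5 mm short of the lip. I go in slowly.

Call:
{"fn": "carry_out", "kwargs": {
  "commands": [
    [1, [3, 0, 0], [0, 0, 0]],
    [1, [3, 0, 0], [0, 0, 0]],
    [1, [3, 0, 0], [0, 0, 0]],
    [1, [2, 0, 0], [0, 0, 0]],
    [1, [2, 0, 0], [0, 0, 0]],
    [1, [2, 0, 0], [0, 0, 0]],
    [1, [0, 0, 0], [0, 0, 0]]
  ]
}}

```text
time_s: 13.48
ee_pos: [0.4894, 0.1413, 0.0438]
eef_rot: [3.142, -0.0, 1.349]
force: [-0.6, -1.1, 3.5]
grip_width: 0.0239
grip_force: 40.0
```

Clean so far.

Call:
{"fn": "carry_out", "kwargs": {
  "commands": [
    [1, [3, 0, 0], [0, 0, 0]],
    [1, [4, 0, 0], [0, 0, 0]],
    [1, [4, 0, 0], [0, 0, 0]],
    [1, [4, 0, 0], [0, 0, 0]],
    [1, [3, 0, 0], [0, 0, 0]],
    [1, [2, 0, 0], [0, 0, 0]],
    [1, [0, 0, 0], [0, 0, 0]]
  ]
}}

```text
time_s: 14.35
ee_pos: [0.4938, 0.1609, 0.0439]
eef_rot: [3.141, -0.001, 1.349]
force: [-0.0, -0.4, 2.6]
grip_width: 0.0237
grip_force: 40.0
```

Call:
{"fn": "carry_out", "kwargs": {
  "commands": [
    [1, [0, 0, 0], [0, 0, 0]],
    [1, [1, 0, 0], [0, 0, 0]],
    [1, [1, 0, 0], [0, 0, 0]],
    [1, [1, 0, 0], [0, 0, 0]],
    [1, [1, 0, 0], [0, 0, 0]],
    [1, [0, 0, 0], [0, 0, 0]]
  ],
  "squeeze": 8
}}

```text
time_s: 15.1
ee_pos: [0.4946, 0.1645, 0.0438]
eef_rot: [3.142, -0.0, 1.349]
force: [-0.3, -3.1, 2.3]
grip_width: 0.0238
grip_force: 8.0
```

Call:
{"fn": "carry_out", "kwargs": {
  "commands": [
    [1, [0.5, 0, 0], [0, 0, 0]],
    [1, [0.5, 0, 0], [0, 0, 0]],
    [1, [0, 0, 0], [0, 0, 0]]
  ]
}}

```text
time_s: 15.48
ee_pos: [0.4948, 0.1655, 0.0438]
eef_rot: [-3.142, -0.0, 1.349]
force: [-0.8, -2.8, 2.5]
grip_width: 0.0241
grip_force: 8.0
```

Call:
{"fn": "carry_out", "kwargs": {
  "commands": [
    [1, [0.5, 0, 0], [0, 0, 0]],
    [1, [0.5, 0, 0], [0, 0, 0]],
    [1, [0, 0, 0], [0, 0, 0]]
  ]
}}

```text
time_s: 15.85
ee_pos: [0.495, 0.1665, 0.0438]
eef_rot: [-3.142, -0.0, 1.349]
force: [-0.2, -2.8, 2.3]
grip_width: 0.0241
grip_force: 8.0
```

Call:
{"fn": "carry_out", "kwargs": {
  "commands": [
    [1, [0.5, 0, 0], [0, 0, 0]],
    [1, [0.5, 0, 0], [0, 0, 0]],
    [1, [0, 0, 0], [0, 0, 0]]
  ]
}}

```text
time_s: 16.23
ee_pos: [0.4953, 0.1674, 0.0438]
eef_rot: [3.142, -0.0, 1.349]
force: [-0.3, -2.2, 2.8]
grip_width: 0.0239
grip_force: 8.0
```

Call:
{"fn": "carry_out", "kwargs": {
  "commands": [
    [1, [0.5, 0, 0], [0, 0, 0]],
    [1, [0.5, 0, 0], [0, 0, 0]],
    [1, [0, 0, 0], [0, 0, 0]]
  ]
}}

```text
time_s: 16.6
ee_pos: [0.4955, 0.1684, 0.0438]
eef_rot: [3.142, -0.0, 1.349]
force: [-0.1, -2.5, 1.8]
grip_width: 0.024
grip_force: 8.0
```

Call:
{"fn": "carry_out", "kwargs": {
  "commands": [
    [1, [0.5, 0, 0], [0, 0, 0]],
    [1, [0.5, 0, 0], [0, 0, 0]],
    [1, [0, 0, 0], [0, 0, 0]]
  ]
}}

```text
time_s: 16.98
ee_pos: [0.4957, 0.1694, 0.0438]
eef_rot: [-3.142, -0.0, 1.349]
force: [0.1, -2.6, 1.2]
grip_width: 0.0239
grip_force: 8.0
```

Call:
{"fn": "carry_out", "kwargs": {
  "commands": [
    [1, [0.5, 0, 0], [0, 0, 0]],
    [1, [0.5, 0, 0], [0, 0, 0]],
    [1, [0, 0, 0], [0, 0, 0]]
  ]
}}

```text
time_s: 17.35
ee_pos: [0.4959, 0.1703, 0.0438]
eef_rot: [3.142, -0.0, 1.349]
force: [-0.5, -2.2, 1.8]
grip_width: 0.0238
grip_force: 8.0
```

Call:
{"fn": "carry_out", "kwargs": {
  "commands": [
    [1, [0.5, 0, 0], [0, 0, 0]],
    [1, [0.5, 0, 0], [0, 0, 0]],
    [1, [0, 0, 0], [0, 0, 0]]
  ]
}}

```text
time_s: 17.73
ee_pos: [0.4961, 0.1713, 0.0438]
eef_rot: [-3.142, -0.0, 1.349]
force: [0.3, -1.8, 1.2]
grip_width: 0.0241
grip_force: 8.0
```

Call:
{"fn": "carry_out", "kwargs": {
  "commands": [
    [1, [0.5, 0, 0], [0, 0, 0]],
    [1, [0.5, 0, 0], [0, 0, 0]],
    [1, [0, 0, 0], [0, 0, 0]]
  ]
}}

```text
time_s: 18.1
ee_pos: [0.4964, 0.1723, 0.0438]
eef_rot: [3.142, -0.0, 1.349]
force: [0.1, -1.7, -0.5]
grip_width: 0.0239
grip_force: 8.0
```

Call:
{"fn": "carry_out", "kwargs": {
  "commands": [
    [1, [0.5, 0, 0], [0, 0, 0]],
    [1, [0.5, 0, 0], [0, 0, 0]],
    [1, [0, 0, 0], [0, 0, 0]]
  ]
}}

```text
time_s: 18.48
ee_pos: [0.4966, 0.1726, 0.0439]
eef_rot: [3.142, 0.001, 1.349]
force: [-2.5, -8.2, 4.2]
grip_width: 0.0242
grip_force: 8.0
```

Call:
{"fn": "carry_out", "kwargs": {
  "commands": [
    [1, [0.5, 0, 0], [0, 0, 0]],
    [1, [0.5, 0, 0], [0, 0, 0]],
    [1, [0, 0, 0], [0, 0, 0]]
  ]
}}

```text
time_s: 18.85
ee_pos: [0.4968, 0.1733, 0.0439]
eef_rot: [-3.142, 0.001, 1.349]
force: [-0.9, -10.0, 3.4]
grip_width: 0.0239
grip_force: 8.0
```

```bash
python3 - <<'E'
from h import *
c=ctrl.camera("wrist"); o=ctrl.get_obs(); print(o["time_s"],o["ee_pos"],o["force"],o["moment"])
cv2.imwrite("pics/w6.png",cv2.resize(c["img"][60:260,120:380],(780,600),interpolation=cv2.INTER_CUBIC))
E
```

```text
18.9 [0.49677916 0.17333281 0.04393388] [-1.86344077 -9.44577866  4.3931965 ] [-1.86957227  0.32691867  0.0582308 ]
```

View pics/w6.png

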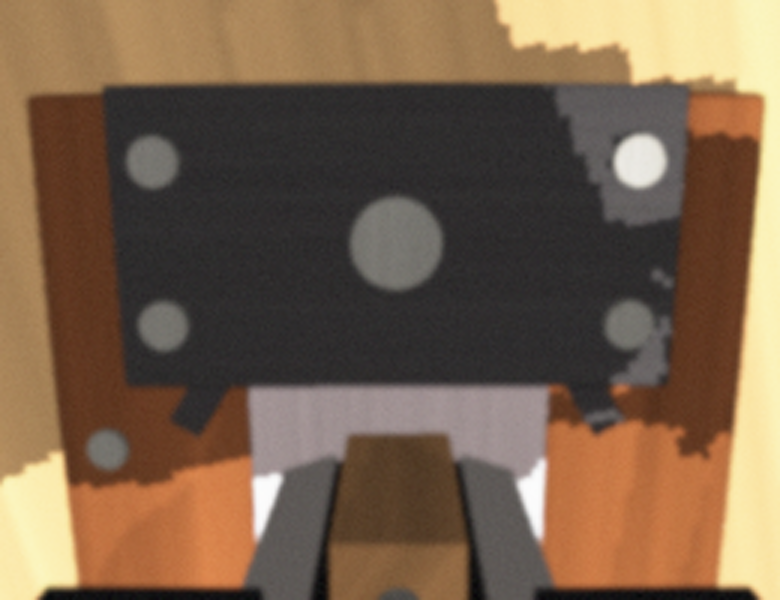

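The foot is home: it sits square under the lip, and the post has not visibly shifted in the fingers. Along-slot force is about 9.7 N, including 2–3 N of friction. I firm up the grip slightly and hold.

Call:
{"fn": "carry_out", "kwargs": {
  "commands": [
    [1, [0, 0, 0], [0, 0, 0]],
    [1, [0.15, 0, 0], [0, 0, 0]],
    [1, [0, 0, 0], [0, 0, 0]],
    [1, [0, 0, 0], [0, 0, 0]],
    [1, [0, 0, 0], [0, 0, 0]],
    [1, [0, 0, 0], [0, 0, 0]]
  ],
  "squeeze": 15
}}

```text
time_s: 19.65
ee_pos: [0.4968, 0.1733, 0.0439]
eef_rot: [-3.141, 0.002, 1.349]
force: [-1.9, -11.9, 4.5]
grip_width: 0.0241
grip_force: 15.0
```

Call:
{"fn": "carry_out", "kwargs": {
  "commands": [
    [1, [0, 0, 0], [0, 0, 0]],
    [1, [0, 0, 0], [0, 0, 0]],
    [1, [0, 0, 0], [0, 0, 0]],
    [0.65, [0, 0, 0], [0, 0, 0]],
    [0.5, [0, 0, 0], [0, 0, 0]],
    [0.5, [0, 0, 0], [0, 0, 0]],
    [0.5, [0, 0, -20], [0, 0, 0]],
    [0.5, [0, 0, -50], [0, 0, 0]],
    [0.5, [0, 0, -60], [0, 0, 0]],
    [0.5, [0, 0, -30], [0, 0, 0]]
  ]
}}

```text
time_s: 20.9
ee_pos: [0.4974, 0.1747, 0.2071]
eef_rot: [3.138, -0.002, 1.349]
force: [0.1, -0.4, -0.7]
grip_width: 0.0471
grip_force: 0.0
```

Call:
{"fn": "carry_out", "kwargs": {
  "commands": [
    [1, [-60, 0, 0], [0, 0, 0]],
    [1, [-60, 0, 0], [0, 0, 0]],
    [1, [-60, 0, 0], [0, 0, 0]],
    [1, [0, 0, 0], [0, 0, 0]],
    [1, [0, 0, 0], [0, 0, 0]]
  ]
}}

```text
time_s: 21.52
ee_pos: [0.4574, -0.0009, 0.204]
eef_rot: [3.141, -0.0, 1.348]
force: [-0.4, 0.8, -0.2]
grip_width: 0.0016
grip_force: 0.0
```

```bash
python3 - <<'E'
from h import *
c=ctrl.camera("wrist"); o=ctrl.get_obs(); print(o["time_s"],o["ee_pos"],np.degrees(o["eef_rot"]),o["force"],o["grip_width"])
for cam in("wrist","top","scene"):
    if cam!="wrist": ctrl.camera(cam)
    for t in("pivot","pin","stand","post","mouth"): print(cam,t,[(np.round(x["at"],4).tolist(),round(x["score"],2)) for x in ctrl.place_of(t,cam)[:2]])
cv2.imwrite("pics/w7.png",cv2.resize(c["img"],(800,600)))
E
```

```text
21.575 [ 0.4574247  -0.00046082  0.20387401] [ 1.79995114e+02 -1.22639068e-02  7.73226474e+01] [-0.66357473  0.23575372 -0.01130134] 0.000728750500531346
wrist pivot [([0.5453, 0.0942, 0.0165], 0.81)]
wrist pin [([0.7233, -0.1698, 0.0001], 0.69)]
wrist stand [([0.4984, 0.183, 0.0167], 0.88)]
wrist post []
wrist mouth []
top pivot [([0.5488, 0.1, 0.017], 0.68)]
top pin [([0.4963, 0.1778, 0.0148], 0.32)]
top stand [([0.4953, 0.1818, 0.0154], 0.77), ([0.4914, 0.1397, 0.0007], 0.26)]
top post [([0.4941, 0.173, 0.0892], 0.79)]
top mouth [([0.5051, 0.197, 0.014], 0.92)]
scene pivot [([0.6207, 0.3894, 0.0018], 0.27)]
scene pin [([0.5221, 0.045, 0.0722], 0.51)]
scene stand [([0.4982, 0.1773, 0.0212], 0.78)]
scene post [([0.4988, 0.1734, 0.0892], 0.77)]
scene mouth []
```

View pics/w7.png

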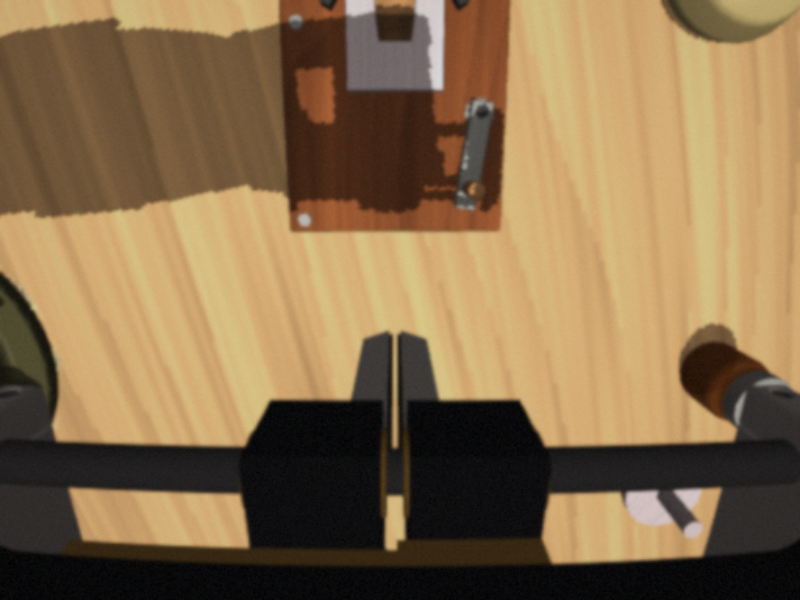

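The foot sits under the lip with its rear edge at row 90. The bar runs from the pivot at (482,110) to its tip at (466,207), with the peg top at (475,187), so it is slightly turned already. Now I plan the arc push.

```bash
cat > arc.py <<'E'
from h import *
HY=np.radians(77.3); PV=np.array([.5458,.0990])
def pose(th,off,z):
    ps=HY-th; xb=np.array([np.cos(ps),np.sin(ps)]); ty=np.array([np.sin(ps),-np.cos(ps)])
    p=PV-.056*xb+off*ty; return np.array([p[0],p[1],z]),np.degrees(ps)
E
python3 - <<'E'
from arc import *
c=ctrl.camera("wrist"); s=.64
p=ray(c,np.array([[475,187],[477,178]])*s,.068)[:, :2]; print("peg",p)
b=ray(c,np.array([[482,110],[466,205]])*s,.031)[:, :2]; print("bar",b,np.degrees(np.arctan2(*(b[0]-b[1])[::-1])))
for q in p:
    d=PV-q; print("theta",HY-np.arctan2(d[1],d[0]),np.linalg.norm(d))
t,y=pose(.08,.036,.2); print(t,y); plan(t,y,3,1,polar=False)
E
```

```text
peg [[0.52487233 0.04726627]
 [0.52727642 0.05286161]]
bar [[0.54595493 0.09793704]
 [0.52161911 0.0325346 ]] 69.5900962406613
theta 0.1627457398382275 0.05580633263333476
theta 0.1601237343194155 0.0497179433360532
[0.56353669 0.03483295 0.2       ] 72.7163376389534
[[1, [19.5, 31.9, 1.3], [0, 0, np.float64(0.027)]],
[1, [20.4, 31.4, 1.3], [0, 0, np.float64(0.026)]],
[1, [21.3, 30.9, 1.2], [0, 0, np.float64(0.027)]]]
```

Call:
{"fn": "carry_out", "kwargs": {
  "commands": [
    [1, [19.5, 32, 1], [0, 0, 0.027]],
    [1, [20.4, 31.4, 1], [0, 0, 0.026]],
    [1, [21.3, 31, 1], [0, 0, 0.027]],
    [1, [0, 0, 50], [0, 0, 0]],
    [1, [0, 0, 50], [0, 0, 0]],
    [1, [0, 0, 40], [0, 0, 0]],
    [1, [0, 0, 17], [0, 0, 0]],
    [1, [0, 0, 0], [0, 0, 0]]
  ]
}}

```text
time_s: 23.48
ee_pos: [0.5637, 0.0348, 0.0437]
eef_rot: [-3.141, 0.0, 1.269]
force: [0.2, -0.4, -0.4]
grip_width: 0.0003
grip_force: 0.0
```

```bash
python3 - <<'E'
from arc import *
o=ctrl.get_obs(); print(o["time_s"],o["ee_pos"],np.degrees(o["eef_rot"]),o["force"])
a=pose(.1,.0185,.044); plan(*a,3,1,polar=False)
st=a
for k in range(14):
    b=pose(.1+.1*(k+1),.0185,.044); plan(*b,1,1,start=(st[0].tolist(),st[1]),polar=False); st=b
E
```

```text
23.475 [0.56373422 0.03480484 0.04371528] [-1.79950657e+02  1.64381308e-02  7.26936192e+01] [ 0.15056024 -0.37785324 -0.37793195]
[[1, [-0.1, -6.3, -0.1], [0, 0, np.float64(0.007)]],
[1, [-0.2, -6.2, -0.1], [0, 0, np.float64(0.006)]],
[1, [-0.2, -6.3, -0.1], [0, 0, np.float64(0.007)]]]
[[1, [-1.6, -5.7, -0.0], [0, 0, np.float64(0.1)]]]
[[1, [-1.6, -5.7, -0.0], [0, 0, np.float64(0.1)]]]
[[1, [-1.6, -5.7, -0.0], [0, 0, np.float64(0.1)]]]
[[1, [-1.6, -5.7, -0.0], [0, 0, np.float64(0.1)]]]
[[1, [-1.6, -5.7, -0.0], [0, 0, np.float64(0.1)]]]
[[1, [-1.6, -5.7, -0.0], [0, 0, np.float64(0.1)]]]
[[1, [-1.6, -5.7, -0.0], [0, 0, np.float64(0.1)]]]
[[1, [-1.6, -5.7, -0.0], [0, 0, np.float64(0.1)]]]
[[1, [-1.6, -5.7, -0.0], [0, 0, np.float64(0.1)]]]
[[1, [-1.6, -5.7, -0.0], [0, 0, np.float64(0.1)]]]
[[1, [-1.6, -5.7, -0.0], [0, 0, np.float64(0.1)]]]
[[1, [-1.6, -5.7, -0.0], [0, 0, np.float64(0.1)]]]
[[1, [-1.6, -5.7, -0.0], [0, 0, np.float64(0.1)]]]
[[1, [-1.6, -5.7, -0.0], [0, 0, np.float64(0.1)]]]
```

Call:
{"fn": "carry_out", "kwargs": {
  "commands": [
    [1, [0, -6.3, 0], [0, 0, 0.007]],
    [1, [0, -6.3, 0], [0, 0, 0.007]],
    [1, [0, -6.3, 0], [0, 0, 0.007]],
    [1, [-1.6, -5.7, 0], [0, 0, 0.1]],
    [1, [-1.6, -5.7, 0], [0, 0, 0.1]],
    [1, [-1.6, -5.7, 0], [0, 0, 0.1]],
    [1, [0, 0, 0], [0, 0, 0]]
  ]
}}

```text
time_s: 24.35
ee_pos: [0.5281, 0.0434, 0.0443]
eef_rot: [3.141, -0.0, 0.948]
force: [0.3, -0.1, 0.1]
grip_width: 0.0001
grip_force: 0.0
```

Call:
{"fn": "carry_out", "kwargs": {
  "commands": [
    [1, [-1.6, -5.7, 0], [0, 0, 0.1]],
    [1, [-1.6, -5.7, 0], [0, 0, 0.1]],
    [1, [-1.6, -5.7, 0], [0, 0, 0.1]],
    [1, [-1.6, -5.7, 0], [0, 0, 0.1]],
    [1, [-1.6, -5.7, 0], [0, 0, 0.1]],
    [1, [-1.6, -5.7, 0], [0, 0, 0.1]],
    [1, [-1.6, -5.7, 0], [0, 0, 0.1]],
    [1, [-1.6, -5.7, 0], [0, 0, 0.1]]
  ]
}}

```text
time_s: 25.35
ee_pos: [0.4932, 0.073, 0.0441]
eef_rot: [3.141, -0.001, 0.147]
force: [1.2, -1.2, 0.4]
grip_width: 0.0004
grip_force: 0.6
```

```bash
python3 - <<'E'
from arc import *
o=ctrl.get_obs(); print(o["time_s"],o["ee_pos"],np.degrees(o["eef_rot"]),o["force"])
for cam in("top","scene"):
    ctrl.camera(cam)
    for q in ctrl.place_of("pin",cam)[:2]:
        d=PV-np.array(q["at"])[:2]; print(cam,q,HY-np.arctan2(d[1],d[0]),np.linalg.norm(d))
c=ctrl.camera("wrist"); cv2.imwrite("pics/w8.png",c["img"])
plan(*pose(1.45,.0185,.0438),3,1,polar=False)
E
```

```text
25.35 [0.49316902 0.072951   0.04413325] [ 1.79985442e+02 -4.05217222e-02  8.42836319e+00] [ 1.18419499 -1.22892558  0.40399615]
scene {'at': [0.4876, 0.0929, 0.0703], 'score': 0.45} 1.2447098002229788 0.05851880039782085
scene {'at': [0.3296, 0.4116, -0.0009], 'score': 0.45} 2.314857096140587 0.38008051778537655
[[1, [-0.9, -4.7, 0.0], [0, 0, np.float64(0.084)]],
[1, [-1.4, -4.5, 0.1], [0, 0, np.float64(0.084)]],
[1, [-1.7, -4.5, 0.0], [0, 0, np.float64(0.084)]]]
```

View pics/w8.png

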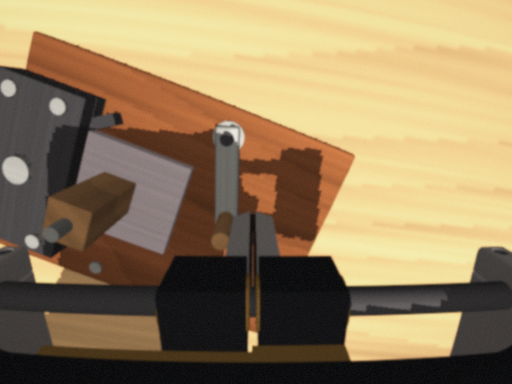

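The wrist view shows the bar from the pivot at (228,135) to the peg at (220,232), pressed by the finger, with θ about 1.24 and the foot undisturbed. I continue to the end.

Call:
{"fn": "carry_out", "kwargs": {
  "commands": [
    [1, [-0.9, -4.7, 0], [0, 0, 0.084]],
    [1, [-1.4, -4.5, 0], [0, 0, 0.084]],
    [1, [-1.6, -4.5, 0], [0, 0, 0.084]],
    [1, [0, 0, 0], [0, 0, 0]]
  ]
}}

```text
time_s: 26.1
ee_pos: [0.4882, 0.0863, 0.0439]
eef_rot: [3.142, 0.0, -0.102]
force: [-0.4, -0.5, -0.4]
grip_width: 0.0001
grip_force: 0.0
```

Call:
{"fn": "carry_out", "kwargs": {
  "commands": [
    [1, [-0.5, -2, 0], [0, 0, 0.03]],
    [1, [0, -0.7, 0], [0, 0, 0.02]],
    [1, [0, 0, 0], [0, 0, 0]]
  ]
}}

```text
time_s: 26.48
ee_pos: [0.488, 0.0891, 0.0438]
eef_rot: [3.142, 0.0, -0.154]
force: [-0.7, -1.6, 0.1]
grip_width: 0.0008
grip_force: 0.4
```

```bash
cat > chk.py <<'E'
from arc import *
o=ctrl.get_obs(); print(o["time_s"],o["ee_pos"],np.degrees(o["eef_rot"]),o["force"])
# bar direction relative to foot edge in wrist picture: print outline-free pin estimates
for cam in("scene","wrist"):
    ctrl.camera(cam)
    for q in ctrl.place_of("pin",cam)[:2]:
        d=PV-np.array(q["at"])[:2]; print(cam,q,HY-np.arctan2(d[1],d[0]),np.linalg.norm(d))
ps=o["eef_rot"][2]; print("finger-face theta", HY-ps, "contact pt rel", (o["ee_pos"][:2]-PV)*1000)
ty=np.array([np.sin(ps),-np.cos(ps)]); pg=o["ee_pos"][:2]-.0185*ty; d=PV-pg; print("theta if touching",HY-np.arctan2(d[1],d[0]),np.linalg.norm(d))
E
python3 chk.py
```

```text
26.475 [0.48797796 0.08907145 0.04382486] [ 1.79998557e+02  8.49970008e-03 -8.81929908e+00] [-0.65662212 -1.60257312  0.059703  ]
scene {'at': [0.4849, 0.1074, 0.073], 'score': 0.54} 1.4862056861018043 0.06147658090687863
wrist {'at': [0.4909, 0.1072, 0.0694], 'score': 0.9} 1.4974059070144439 0.05550900827793624
finger-face theta 1.5030653183743428 contact pt rel [-57.82203537  -9.92854683]
theta if touching 1.4998943336587895 0.05561644135546189
```

Call:
{"fn": "carry_out", "kwargs": {
  "commands": [
    [1, [-0.3, -1, 0], [0, 0, 0.02]],
    [1, [-0.3, -1, 0], [0, 0, 0.02]],
    [1, [0, 0, 0], [0, 0, 0]]
  ]
}}

```text
time_s: 27.05
ee_pos: [0.4877, 0.0913, 0.0438]
eef_rot: [-3.142, -0.0, -0.195]
force: [-0.1, -0.1, -0.4]
grip_width: 0.0004
grip_force: 0.3
```

Call:
{"fn": "carry_out", "kwargs": {
  "commands": [
    [1, [0, -0.5, 0], [0, 0, 0]],
    [1, [0, -0.5, 0], [0, 0, 0]],
    [1, [0, 0, 0], [0, 0, 0]]
  ]
}}

```text
time_s: 27.42
ee_pos: [0.4879, 0.0921, 0.0438]
eef_rot: [3.141, 0.0, -0.194]
force: [-1.8, -2.6, 0.3]
grip_width: 0.0005
grip_force: 1.3
```

Call:
{"fn": "carry_out", "kwargs": {
  "commands": [
    [1, [0, -0.5, 0], [0, 0, 0]],
    [1, [0, 0, 0], [0, 0, 0]]
  ]
}}

```text
time_s: 27.68
ee_pos: [0.4879, 0.0922, 0.0438]
eef_rot: [3.141, 0.0, -0.194]
force: [-1.6, -5.6, 2.1]
grip_width: 0.0002
grip_force: 3.1
```

```bash
python3 chk.py
```

```text
27.675 [0.48790984 0.0922154  0.0438193 ] [ 1.79954033e+02  1.60428974e-02 -1.11253956e+01] [-1.57247464 -5.643321    2.11777341]
scene {'at': [0.4878, 0.1112, 0.0752], 'score': 0.52} 1.5564619460839741 0.05926921629311453
wrist {'at': [0.4938, 0.1066, 0.0674], 'score': 0.9} 1.4942658339650206 0.052552449990461846
finger-face theta 1.5433142963956994 contact pt rel [-57.89015976  -6.78459778]
theta if touching 1.555434094118105 0.05549718458995569
```

The force is rising against the end stop, so I back off, raise the arm and check.

Call:
{"fn": "carry_out", "kwargs": {
  "commands": [
    [1, [0, 4, 0], [0, 0, 0]],
    [1, [0, 16, 0], [0, 0, 0]],
    [1, [0, 0, -50], [0, 0, 0]],
    [1, [0, 0, -60], [0, 0, 0]],
    [1, [0, 40, -50], [0, 0, 0]],
    [1, [0, 40, 0], [0, 0, 0]],
    [1, [0, 0, 0], [0, 0, 0]]
  ]
}}

```text
time_s: 28.75
ee_pos: [0.4685, -0.0068, 0.2032]
eef_rot: [-3.141, -0.001, -0.197]
force: [-1.2, -0.5, 0.0]
grip_width: 0.0001
grip_force: 0.0
```

```bash
python3 chk.py; python3 - <<'E'
from arc import *
ctrl.camera("top");ctrl.camera("wrist");ctrl.camera("scene")
ex=np.array([np.cos(HY),np.sin(HY)]);ey=np.array([-ex[1],ex[0]]);O=np.array([.490,.1428])
for cam in("top","scene","wrist"):
    for t in("stand","post","pivot","pin"):
        for q in ctrl.place_of(t,cam)[:1]:
            d=np.array(q["at"][:2])-O; print(cam,t,round(q["score"],2),"holder xy mm",(d@ex*1000).round(1),(d@ey*1000).round(1))
E
```

```text
28.75 [ 0.46850775 -0.00682683  0.20317062] [-1.79992838e+02 -7.44971562e-02 -1.12986835e+01] [-1.20701881 -0.49978273  0.03504834]
scene {'at': [0.4851, 0.112, 0.0708], 'score': 0.51} 1.560120333763713 0.06207648508090642
wrist {'at': [0.4937, 0.1108, 0.0716], 'score': 0.97} 1.5718693490484936 0.05341956570396274
finger-face theta 1.5463387392647114 contact pt rel [ -77.29224541 -105.82683157]
theta if touching 0.477082852807342 0.1145235752139593
top stand 0.64 holder xy mm 37.2 -1.2
top post 0.94 holder xy mm 31.6 -0.8
top pivot 0.9 holder xy mm -32.6 -68.3
scene stand 0.6 holder xy mm 37.7 -0.1
scene post 0.71 holder xy mm -496.6 47.2
scene pivot 0.75 holder xy mm -32.2 -65.7
scene pin 0.7 holder xy mm -31.6 -6.2
wrist stand 0.91 holder xy mm 37.9 1.9
wrist post 0.58 holder xy mm 24.5 -1.9
wrist pivot 0.64 holder xy mm -35.1 -62.2
wrist pin 0.88 holder xy mm -33.3 -10.7
```

Button at about 1.56 rad, stand home, robot clear. I hand in.

```bash
python3 -c "
from station import ctrl
print(ctrl.hand_in())"
```

```text
the job is handed in; nothing more can be done
None
```

The stand is fully home under the lip, bedded against the stop at an estimated 9–12 N (wrist force, about 12 N including slide friction) and released; the turn-button is across at about 1.56 rad by camera estimate, and the job is handed in, though no verdict was returned.

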